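Switch off the disc feeder and latch its knob guard

ROBOT

A 7-joint arm with a two-finger parallel gripper is mounted at the origin on the work surface. World frame = base frame: x ahead of the robot, y to its left, z up, the work surface at z = 0. Lengths are in m, angles in rad, forces in N, time in s.
With the tool pointing down it reaches from about 0.4 to 0.85 m from the base axis. Payload 4.4 kg.
Tool frame: the origin (TCP) lies midway between the tips of the shut fingers; the grasp point (between the pads) lies 19 mm behind it; z points along the fingers, y is the line along which they close (so a half turn about z gives the same grasp; the last joint's range is limited). The gripper opens to 94 mm and grips with 3 to 60 N. Pads are 16 mm wide; open, the fingers measure 119 mm over their backs; the gripper's body (75 mm by 177 mm) begins 78 mm behind the grasp point.
Start: joints at [1.111, 0.628, 0.038, 1.517, -0.027, 0.996, -0.02], TCP at [0.249, -0.6, 0.18] pointing down, gripper open.
Joint ranges: [-3.06, 3.06], [-0.37, 2.12], [-1.25, 1.32], [0.18, 2.47], [-1.1, 4.24], [0.23, 1.98], [-2.94, 2.94]. Speed limits (rad/s): [2.57, 2.57, 3.14, 3.14, 3.14, 3.14, 3.14].

INTERFACE

Orientations are given as a unit quaternion [w, x, y, z].
In Python, from workcell import ctrl gives the robot as it stands. The module is installed in compiled form; this text tells all that it offers.
- The arm moves only by the tool servo_tool, never from a script. Its argument "increments" is a list of rows, each an object with "delta_pos": the shift along the tool's x, y, z scaled (see below), a list of three; "dr": the turn, a rotation vector about the tool's x, y, z scaled (see below), a list of three; "hand": the opening, from 0 (shut) to 1 (fully open). A call has 1 to 5 rows; each row shifts and turns the commanded pose from where the row before left it, along the tool's axes as they then stand; what a row does not reach is not made up. The controller multiplies each number of a shift by 0.025 m and each number of a turn by 0.1 rad. A row lasts 1/12 s, in which the tool goes at most 41.7 mm and 7.16 degrees, less where a joint would pass 70% of its speed; a pose out of reach is approached as far as the arm can. A call with a number of a shift or a turn outside -1 to 1 is refused whole. A call with a gripper value outside its range is refused whole. The fingers move at their own pace and stop on an object; "squeeze" is the grip in N (left out, the last holds). Time passes only in rows, so rows that do not move let the fingers close. It gives the time, the measured TCP pose, the force, the opening and the grip force at its end, in the units of the state.
- ctrl.get_state(): the state, without advancing time (a new reading comes with each control period).
- ctrl.read_camera(name): name is "scene" or "top"; returns a dict with "frame" (400x640x3 uint8, red, green, blue), "camera_matrix" (3x3 intrinsics, pixels), "rvec" (rotation vector, rad) and "tvec" (3), from world to camera coordinates, as OpenCV has them. Camera axes: x right, y down, z forward; pixel columns grow to the right and rows downward; lengths in m; the calibration is good to about 2 mm. A picture is of the moment at which its call begins. There is no depth.
- ctrl.hand_in(): hands the job in; it is judged then, once.
The state is a dict: "clock": time; "qpos": joint angles; "joint_velocities": joint speeds; "tau": joint torques, N m; "tcp_pos": TCP position; "orientation": TCP orientation; "force": force on the tool from outside, world axes, zero at the start; "moment": the same for the moment, N m; "grip_width": finger opening in m; "gripper_force": force on a finger pad.
Only numpy, scipy, OpenCV 4.12 (cv2) and the standard library are available. Lean on these libraries where they do the work, as an engineer would, in place of code of your own. Each camera call takes 0.05 s, during which the arm holds its last target. There are 200 camera calls.

TASK

Switch the disc feeder off for the night: turn the big bar knob on its control box anticlockwise (seen from above) all the way, until it is hard against its end stop. Only then swing the steel hasp over the knob and push it down over the staple until it snaps fully home behind the spring catch, then let go. Leave everything else on the bench where it is.

Things in the scene. Friction and masses are not known exactly. Their poses are not given: they have to be found in the camera images.
- box: Grey control box fixed to the bench, 130 (x) x 220 (y) x 55 mm high; origin under its centre, z up. On top: the knob in the middle; at y = +75 mm the hasp's hinge bracket (38 mm wide, 60 mm tall); at y = -62.5 mm the thin upright staple with an eye; at y = -91.5 mm the catch post (26 x 16 mm, 70 mm tall) with a brass spring ball on its +y side. A flat rocker switch and two lamps play no part.
- knob_grip (a point): On the knob's vertical axis at the height to grip, 91 mm above the bench. The knob: black skirt 44 mm across, 8 mm high, with a bar grip on it 42 mm long, 14 mm thick, 30 mm tall, its top 99 mm above the bench. The point's x axis runs along the bar (white mark at the -x end), z is up. At least 50 mm free all round the axis.
- knob (a joint): Knob angle (rad) from its anticlockwise end stop: 0 = hard on the stop (off), off is within 0.08; grows clockwise seen from above, up to 4.6. So turn it anticlockwise (counter-clockwise about world +z) by this value. Friction 0.08 N m; it stays where left. Where the bar points at the stop differs from start to start and is not marked: feel for the stop.
- hasp_grip (a point): On the middle line of the hasp, 118 mm from its hinge axis: a good place to pinch it across its width. The hasp is a steel strap 20 mm wide (along the box's x), 4 mm thick, 150 mm long from hinge to free end, with a slot at the free end. Closed it lies level over the box, 8 mm above the knob's top, the staple's eye through its slot. It starts open, leaning outward on the box's +y side.
- hasp_hinge (a point): Point on the hasp's hinge axis, fixed to the box at its y = +75 mm, 109 mm above the bench. The hinge axis is the box's x axis. In the box's y-z plane the strap's point at distance r from the hinge lies at y = 75 mm - r cos(angle), z = 109 mm + r sin(angle).
- hasp (a joint): Hasp angle (rad): 0 = closed and home, 1.57 = upright, 2.75 = fully open, outward over the box's +y side. The stiff hinge (0.09 N m) stays where left. At about 0.09 to 0.04 rad the free end meets the spring ball; roughly 7 N downward at hasp_grip pushes it past, and it then stays home, below 0.02 rad. Resting on top of the ball is not home.
- stack_on_box: Bystander: loose stack of aluminium discs, 26 mm across, 20 mm high, standing on the box's top near the hinge; origin under its centre.
- stack_low: Bystander: loose stack of discs, 34 mm across, 16 mm high, on the bench on the robot's side of the box; origin under its centre.
- stack_tall: Bystander: loose stack of discs, 26 mm across, 36 mm high, on the bench on the robot's side of the box; origin under its centre.
- cell_plate: Bystander: white plastic plate with cells, 90 x 130 x 12 mm, behind the box; origin under its centre.
- tube_pack: Bystander: clear pack of 2 x 5 tubes, 64 x 160 x 75 mm; origin under its centre.
- tray: Bystander: blue tray of discs, 200 x 150 x 30 mm; origin under its centre.
- driver: Bystander: screwdriver with a black handle, 200 mm long, 26 mm thick, lying on the bench; origin under its middle.

How it is judged:
On the way, in this order (a step that is already met when the one before it is completed fails the run):
1. the knob is on its anticlockwise end stop while the hasp is still open (value of joint knob below 0.08 rad and value of joint hasp above 0.8 rad), for 0.3 s.
2. the hasp is home behind the spring catch, the knob still on its stop (value of joint knob below 0.08 rad and value of joint hasp below 0.02 rad), for 0.2 s.
At the end, for the whole second after the job is handed in: the knob is within 0.08 rad of its anticlockwise end stop and the hasp is home behind the catch, within 0.02 rad of closed, both at rest and released (all of step 2 and velocity of joint knob between -0.05 and 0.05 rad/s and velocity of joint hasp between -0.05 and 0.05 rad/s); the robot touches nothing.
It fails at once if a bystander is pushed more than 30 mm from its place (distance of any of stack_on_box, stack_low, stack_tall, cell_plate, tube_pack, tray, driver from where it was at the start of the episode above 0.03 m).
It also fails if it takes over 72 s, if anything falls off the work surface, if the arm or the gripper's body presses on something with over 40 N, if the wrist force passes 120 N, or if a joint passes its speed limit or range.

## Working session

There is one attempt and no reset: what is moved stays moved. The work goes in short steps, Python scripts to look and compute and a tool call to move; the robot and the scene stay as the last step left them, time stands still between calls to the robot, and variables do not carry over. Pictures are saved under pics/ and viewed, at most 10 in all, crops included, and the job is handed in when it is done.

Besides the shell and the picture viewer there is one more tool, called after ">>>" as name(argument=value, ...), one argument or row to a line, values as JSON. servo_tool: Moves the arm, as the interface text tells. Shifts and turns lie within -1 to 1; 1 stands for 0.025 m of shift or 0.1 rad of turn. Its arguments: {"type":"object","properties":{"increments":{"type":"array"},"squeeze":{"type":"number"}},"required":["increments"]}

```bash
mkdir -p pics
python3 - <<'E'
from workcell import ctrl
import cv2,numpy as np
for n in("scene","top"):
    d=ctrl.read_camera(n); cv2.imwrite(f"pics/{n}0.png",d["frame"][:,:,::-1])
    np.savez(f"{n}0.npz",**d); R=cv2.Rodrigues(np.array(d["rvec"]))[0]
    print(n,np.round(d["camera_matrix"],1).tolist(),np.round(-R.T@np.array(d["tvec"]).ravel(),3),np.round(R,2).tolist())
print(ctrl.get_state())
E
```

```text
scene [[435.4, 0.0, 321.3], [0.0, 435.4, 202.7], [0.0, 0.0, 1.0]] [ 0.926 -0.776  0.853] [[0.85, 0.53, -0.01], [0.35, -0.58, -0.73], [-0.4, 0.62, -0.68]]
top [[515.2, 0.0, 312.1], [0.0, 515.2, 199.4], [0.0, 0.0, 1.0]] [ 0.284 -0.097  1.609] [[-0.01, -1.0, -0.02], [-0.99, 0.01, -0.13], [0.13, 0.02, -0.99]]
{'clock': 0.1, 'qpos': array([ 1.11121166,  0.62922357,  0.03844375,  1.51822661, -0.02700474,
        0.9963003 , -0.01999053]), 'joint_velocities': array([-0.00134637, -0.00123151, -0.00098174, -0.00249027, -0.00118604,
       -0.00137853,  0.00021129]), 'tau': array([ 2.45377225e-03, -5.50799131e+01,  1.14741113e+00, -1.87121612e+01,
       -5.21684380e-02,  1.91374880e-02,  7.25843415e-05]), 'tcp_pos': array([ 0.24918964, -0.59966764,  0.17937881]), 'orientation': array([-8.03270900e-04,  9.80678067e-01,  1.95626829e-01, -1.64974753e-04]), 'force': array([-0.16942833,  0.37981334, -0.37074397]), 'moment': array([ 0.01937309, -0.00381514,  0.00379461]), 'gripper_force': 0.0, 'grip_width': 0.09399048622568153}
```

View pics/scene0.png

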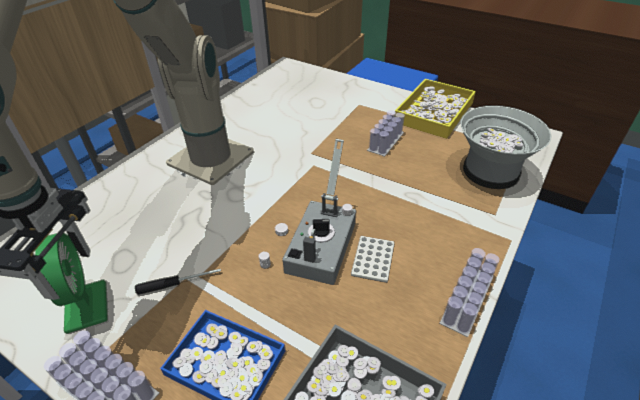

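View pics/top0.png

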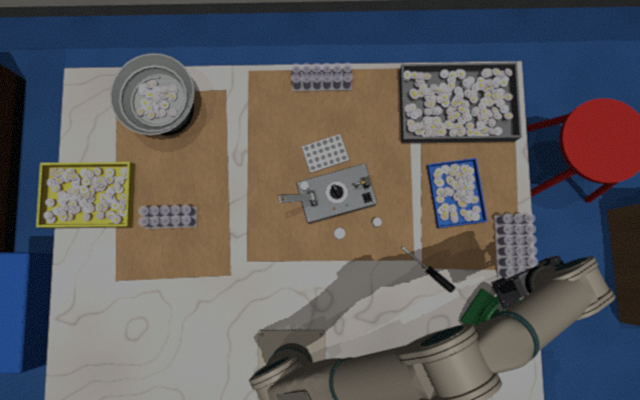

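The box is at about (337,193) in the top view and (320,240) in the scene view. The hasp points to image-left (+y) and leans outward. Next I'll zoom in on both views.

```bash
cat > h.py <<'E'
import cv2,numpy as np
def cam(d):
    return np.array(d["camera_matrix"]),cv2.Rodrigues(np.array(d["rvec"],float))[0],np.array(d["tvec"],float).ravel()
def onz(d,uv,z):
    K,R,t=cam(d); c=-R.T@t; r=R.T@np.linalg.inv(K)@np.array([*uv,1.]); return c+r*(z-c[2])/r[2]
def proj(d,P): 
    K,R,t=cam(d); return cv2.projectPoints(np.atleast_2d(np.array(P,float)),np.array(d["rvec"],float),t,K,None)[0].reshape(-1,2)
E
python3 - <<'E'
import cv2,numpy as np
s=cv2.imread("pics/scene0.png")[130:290,270:370]; t=cv2.imread("pics/top0.png")[150:240,270:390]
cv2.imwrite("pics/z0.png",np.hstack([cv2.resize(s,(370,592),interpolation=2),cv2.copyMakeBorder(cv2.resize(t,None,fx=3.55,fy=3.55,interpolation=2),0,592-320,0,0,0)]))
E
```

```text
(no output)
```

View pics/z0.png

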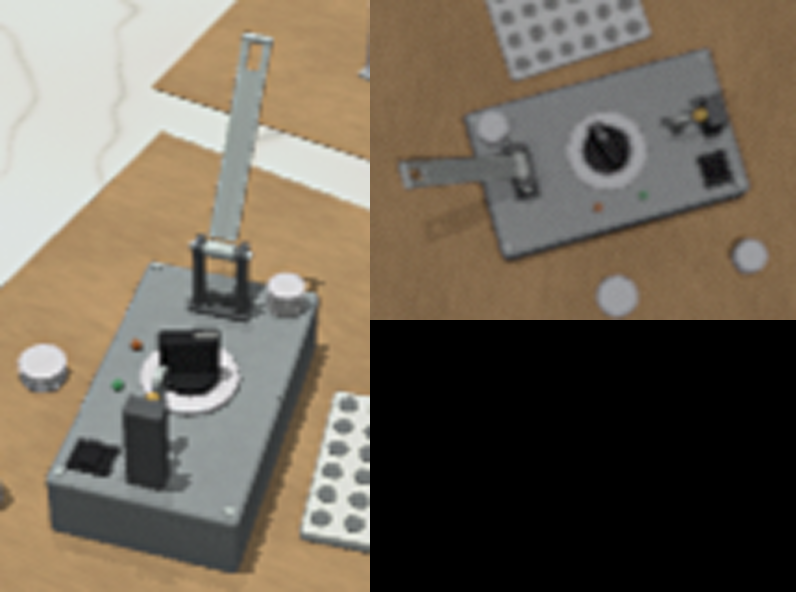

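Run:
```python
from h import *
T=np.load("top0.npz");S=np.load("scene0.npz")
ct=[onz(T,p,.055) for p in [(296.8,182.7),(365.8,164.1),(376,203.5),(308.9,222.4)]]
cs=[onz(S,p,.055) for p in [(355.9,210),(334.9,270.5),(283.5,259.7),(311.9,201.6)]]
for c in(ct,cs):
    c=np.array(c)[:,:2]; print(np.round(c,4).tolist(),"ctr",c.mean(0).round(4),"sides",[round(float(np.linalg.norm(c[i]-c[(i+1)%4])),3) for i in range(4)])
    e=(c[0]-c[1])+(c[3]-c[2]); print("yaw of y axis",np.arctan2(e[1],e[0])-np.pi/2)
# skirt white ring + knob dark, stack masks in top
for n,d,z,box in(("top",T,.055,(325,180,350,206)),("scene",S,.055,(300,210,345,250))):
    x0,y0,x1,y1=box; f=d["frame"][y0:y1,x0:x1].astype(int)
    w=((f.min(2)>170)).astype(np.uint8); ys,xs=np.nonzero(w); 
    if len(xs): 
        h=cv2.convexHull(np.stack([xs,ys],1).astype(np.int32)); (c,a,th)=cv2.fitEllipse(h) if len(h)>5 else cv2.minAreaRect(h)
        p=(c[0]+x0,c[1]+y0); print(n,"ring",p,a,onz(d,p,z).round(4))
t=T["frame"][172:212,317:357,::-1]; s=S["frame"][208:248,300:340,::-1]
cv2.imwrite("pics/z1.png",np.hstack([cv2.resize(t,(400,400),interpolation=0),cv2.resize(s,(400,400),interpolation=0)]))
```

```text
[[0.547, -0.0204], [0.6026, -0.2324], [0.4805, -0.2606], [0.4249, -0.0567]] ctr [ 0.5137 -0.1425] sides [0.219, 0.125, 0.211, 0.127]
yaw of y axis 0.26130746237994584
[[0.5519, -0.024], [0.6079, -0.227], [0.4875, -0.263], [0.4342, -0.057]] ctr [ 0.5204 -0.1428] sides [0.211, 0.126, 0.213, 0.122]
yaw of y axis 0.26123628762025497
scene ring (320.86221504211426, 231.07194328308105) (19.21940803527832, 26.143251419067383) [ 0.5135 -0.1376  0.055 ]
```

View pics/z1.png

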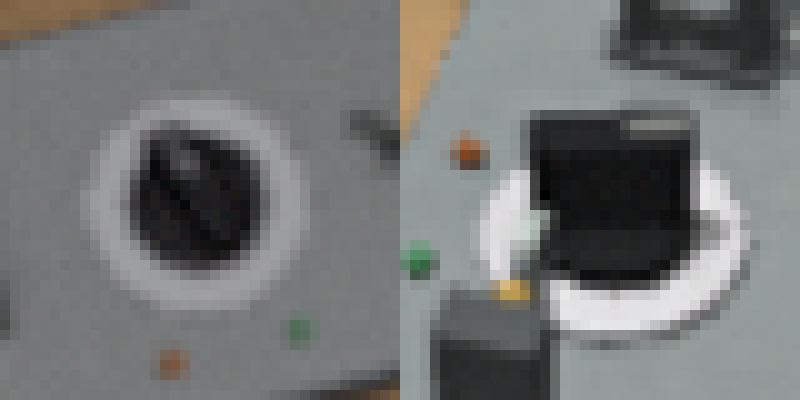

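Run:
```python
from h import *
T=np.load("top0.npz");S=np.load("scene0.npz")
print("ring top",onz(T,(336.3,191.8),.055).round(4), "ring scene", onz(S,(320.9,231.1),.055).round(4))
a=onz(S,(312.7,219.8),.099);b=onz(S,(328.8,219.3),.099);v=b-a;print("bar scene",(a+b)/2,np.linalg.norm(v),np.arctan2(v[1],v[0]))
a=onz(T,(339.8,196.5),.099);b=onz(T,(332.8,185),.099);v=b-a;print("bar top",(a+b)/2,np.linalg.norm(v),np.arctan2(v[1],v[0]))
# predicted features for box hypotheses
c=np.array([.515,-.140]);w=.261
R=np.array([[np.cos(w),-np.sin(w)],[np.sin(w),np.cos(w)]])
hz=[*(c+R@[0,.075]),.109]
print("hinge",hz,proj(T,hz),proj(S,hz))
for ang in(1.9,2.1,2.3,2.5,2.7):
    q=[*(c+R@[0,.075-.15*np.cos(ang)]),.109+.15*np.sin(ang)]
    print(ang,np.round(q,3),proj(T,q).round(1),proj(S,q).round(1))
p=[*(c+R@[0,-.0915]),.125]; print("post top",p,proj(T,p),proj(S,p))
# stacks
for nm,pt,z in(("onbox",(304,185.8),.075),("low",(340,233),.016),("tall",(377,222),.036)): print(nm,onz(T,pt,z).round(3))
```

```text
ring top [ 0.5176 -0.1408  0.055 ] ring scene [ 0.5136 -0.1376  0.055 ]
bar scene [ 0.51529653 -0.13994416  0.099     ] 0.03949938615567011 0.5914251066936765
bar top [ 0.51418642 -0.13959194  0.099     ] 0.04014944003235309 0.5287109601122807
hinge [np.float64(0.49564648901232805), np.float64(-0.0675400689177111), 0.109] [[311.95098271 196.70895355]] [[329.24478896 196.86762115]]
1.9 [ 0.483 -0.021  0.251] [[293.3 194.1]] [[334.9 140.2]]
2.1 [0.476 0.006 0.238] [[283.8 197.4]] [[337.9 138.4]]
2.3 [0.47  0.029 0.221] [[275.7 200.7]] [[340.3 139. ]]
2.5 [0.465 0.049 0.199] [[269.4 203.7]] [[342.2 141.8]]
2.7 [0.461 0.063 0.173] [[265.  206.3]] [[343.5 146.5]]
post top [np.float64(0.5386112834049598), np.float64(-0.2284011159203925), 0.125] [[366.89752752 180.79781355]] [[308.55935587 238.77145556]]
onbox [ 0.534 -0.043  0.075]
low [ 0.395 -0.152  0.016]
tall [ 0.426 -0.264  0.036]
```

```bash
cat >> h.py <<'E'
C=np.array([.515,-.140]);W=.261
RB=np.array([[np.cos(W),-np.sin(W)],[np.sin(W),np.cos(W)]])
def box(x,y,z): return np.array([*(C+RB@[x,y]),z])
def to(target,psi=None):
    "remaining shift in tool rows-units (at psi if given) to target"
    from workcell import ctrl
    from scipy.spatial.transform import Rotation as Ro
    s=ctrl.get_state(); q=s["orientation"]; M=Ro.from_quat([q[1],q[2],q[3],q[0]]).as_matrix()
    now=np.arctan2(M[1,0],M[0,0]); p=now if psi is None else psi
    x=np.array([np.cos(p),np.sin(p),0]);y=np.array([np.sin(p),-np.cos(p),0])
    d=np.array(target)-s["tcp_pos"]
    print("t",round(s["clock"],2),"tcp",s["tcp_pos"].round(4),"psi",round(now,3),"tilt z",M[:,2].round(3),"q",s["qpos"].round(2),"F",s["force"].round(1),"M",s["moment"].round(2),"w",round(s["grip_width"],4))
    print("units at psi",round(p,3),(np.array([d@x,d@y,-d[2]])/.025).round(2),"dr z total",round(-(p-now)/.1,2))
E
python3 - <<'E'
from h import *
T=np.load("top0.npz");S=np.load("scene0.npz")
print(proj(T,[.249,-.6,.18]),proj(S,[.249,-.6,.18]),onz(T,(485,305),.12),onz(S,(85,305),0))
to(box(0,0,.25),.57)
E
```

```text
[[507.78033311 280.89421273]] [[ 74.76585425 283.37465617]] [ 0.18086447 -0.55347737  0.12      ] [ 0.1432849  -0.57924797  0.        ]
t 0.1 tcp [ 0.2492 -0.5997  0.1794] psi 0.394 tilt z [-0.001  0.002 -1.   ] q [ 1.11  0.63  0.04  1.52 -0.03  1.   -0.02] F [-0.2  0.4 -0.4] M [ 0.02 -0.    0.  ] w 0.094
units at psi 0.57 [18.87 -9.74 -2.82] dr z total -1.76
```

>>> servo_tool(
  increments=[
    {"delta_pos": [0, 0, -1], "dr": [0, 0, -0.88], "hand": 0.5},
    {"delta_pos": [0, 0, -1], "dr": [0, 0, -0.88], "hand": 0.5},
    {"delta_pos": [0, 0, -1], "dr": [0, 0, 0], "hand": 0.5},
  ],
)

```text
clock: 0.35
tcp_pos: [0.2491, -0.5995, 0.2552]
orientation: [-0.001, 0.959, 0.283, -0.0]
force: [0.4, -0.5, 0.2]
grip_width: 0.0775
gripper_force: 0.0
```

```bash
python3 -c "
from h import *
to(box(0,0,.2))"
```

```text
t 0.35 tcp [ 0.2491 -0.5995  0.2552] psi 0.574 tilt z [-0.001  0.002 -1.   ] q [ 1.14  0.56 -0.01  1.42  0.    1.16  0.13] F [ 0.4 -0.5  0.2] M [-0.07 -0.02 -0.01] w 0.0775
units at psi 0.574 [18.91 -9.67  2.21] dr z total -0.0
```

>>> servo_tool(
  increments=[
    {"delta_pos": [1, -0.5, 0], "dr": [0, 0, 0], "hand": 0.5},
    {"delta_pos": [1, -0.5, 0], "dr": [0, 0, 0], "hand": 0.5},
    {"delta_pos": [1, -0.5, 0], "dr": [0, 0, 0], "hand": 0.5},
    {"delta_pos": [1, -0.5, 0], "dr": [0, 0, 0], "hand": 0.5},
    {"delta_pos": [1, -0.5, 0], "dr": [0, 0, 0], "hand": 0.5},
  ],
)

```text
clock: 0.77
tcp_pos: [0.3212, -0.4787, 0.2548]
orientation: [-0.0, 0.96, 0.281, -0.0]
force: [-0.2, 0.6, -0.9]
grip_width: 0.0477
gripper_force: 0.0
```

>>> servo_tool(
  increments=[
    {"delta_pos": [1, -0.5, 0], "dr": [0, 0, 0], "hand": 0.5},
    {"delta_pos": [1, -0.5, 0], "dr": [0, 0, 0], "hand": 0.5},
    {"delta_pos": [1, -0.5, 0], "dr": [0, 0, 0], "hand": 0.5},
    {"delta_pos": [1, -0.5, 0], "dr": [0, 0, 0], "hand": 0.5},
    {"delta_pos": [1, -0.5, 0], "dr": [0, 0, 0], "hand": 0.5},
  ],
)

```text
clock: 1.18
tcp_pos: [0.3927, -0.3587, 0.2549]
orientation: [-0.0, 0.96, 0.281, -0.0]
force: [0.3, 0.5, -0.6]
grip_width: 0.0465
gripper_force: 0.0
```

>>> servo_tool(
  increments=[
    {"delta_pos": [1, -0.5, 0], "dr": [0, 0, 0], "hand": 0.5},
    {"delta_pos": [1, -0.5, 0], "dr": [0, 0, 0], "hand": 0.5},
    {"delta_pos": [1, -0.5, 0], "dr": [0, 0, 0], "hand": 0.5},
    {"delta_pos": [1, -0.5, 0], "dr": [0, 0, 0], "hand": 0.5},
    {"delta_pos": [1, -0.5, 0], "dr": [0, 0, 0], "hand": 0.5},
  ],
)

```text
clock: 1.6
tcp_pos: [0.4642, -0.2387, 0.2549]
orientation: [-0.0, 0.96, 0.281, -0.0]
force: [0.1, 0.1, 0.0]
grip_width: 0.0473
gripper_force: 0.0
```

```bash
python3 -c "
from h import *
to(box(0,0,.2))"
```

```text
t 1.6 tcp [ 0.4642 -0.2387  0.2549] psi 0.57 tilt z [-0.001  0.    -1.   ] q [ 0.49  0.36 -0.09  1.77  0.04  1.01 -0.62] F [0.1 0.1 0. ] M [-0.02 -0.05 -0.04] w 0.0473
units at psi 0.57 [ 3.84 -2.23  2.2 ] dr z total -0.0
```

>>> servo_tool(
  increments=[
    {"delta_pos": [0.95, -0.55, 0.5], "dr": [0, 0, 0], "hand": 0.5},
    {"delta_pos": [0.95, -0.55, 0.5], "dr": [0, 0, 0], "hand": 0.5},
    {"delta_pos": [0.95, -0.55, 0.6], "dr": [0, 0, 0], "hand": 0.5},
    {"delta_pos": [0.95, -0.55, 0.6], "dr": [0, 0, 0], "hand": 0.5},
    {"delta_pos": [0, 0, 1], "dr": [0, 0, 0], "hand": 0.5},
  ],
)

```text
clock: 2.02
tcp_pos: [0.5186, -0.136, 0.1758]
orientation: [-0.001, 0.959, 0.285, 0.003]
force: [0.7, 0.6, 0.2]
grip_width: 0.0468
gripper_force: 0.0
```

Run:
```python
from h import *
from workcell import ctrl
to(box(0,0,.072))
d=ctrl.read_camera("scene");s=d["frame"][160:250,270:370,::-1]; d2=ctrl.read_camera("top");t=d2["frame"][152:232,297:377,::-1]
cv2.imwrite("pics/k1.png",np.hstack([cv2.resize(s,(440,396),interpolation=2),cv2.resize(t,(360,396),interpolation=2)]))
```

```text
t 2.02 tcp [ 0.5186 -0.136   0.1758] psi 0.578 tilt z [ 0.006  0.003 -1.   ] q [ 0.29  0.47 -0.12  1.84  0.07  0.83 -0.85] F [0.7 0.6 0.2] M [-0.08 -0.07  0.  ] w 0.0468
units at psi 0.578 [-0.21  0.05  4.15] dr z total -0.0
```

View pics/k1.png

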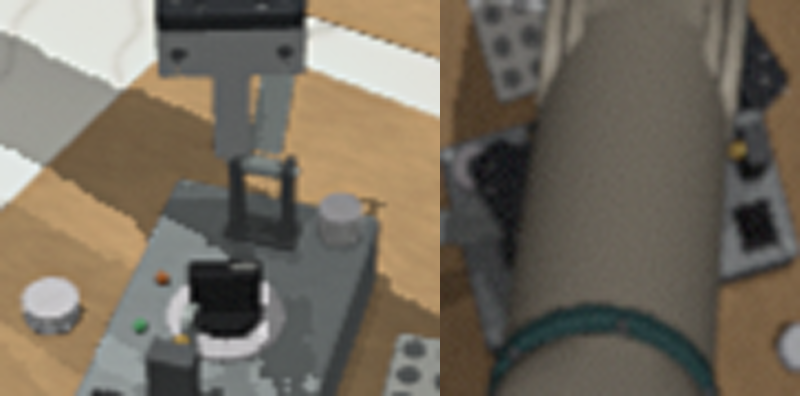

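The knob and bracket are undisturbed, and the open fingers sit above the knob in line with the bar. Next I'll go down and grip.

>>> servo_tool(
  increments=[
    {"delta_pos": [-0.1, 0, 0.8], "dr": [0, 0, 0], "hand": 0.5},
    {"delta_pos": [0, 0, 0.9], "dr": [0, 0, 0], "hand": 0.5},
    {"delta_pos": [0, 0, 0.9], "dr": [0, 0, 0], "hand": 0.5},
    {"delta_pos": [0, 0, 0.9], "dr": [0, 0, 0], "hand": 0.5},
    {"delta_pos": [0, 0, 0.6], "dr": [0, 0, 0], "hand": 0.5},
  ],
)

```text
clock: 2.53
tcp_pos: [0.5113, -0.1455, 0.0719]
orientation: [0.0, 0.96, 0.28, -0.001]
force: [-0.1, -0.7, -0.4]
grip_width: 0.0469
gripper_force: 0.0
```

```bash
python3 -c "
from h import *
to(box(0,0,.072))"
```

```text
t 2.53 tcp [ 0.5113 -0.1455  0.0719] psi 0.568 tilt z [-0.002 -0.001 -1.   ] q [ 0.29  0.62 -0.09  1.95  0.1   0.58 -0.88] F [-0.1 -0.7 -0.4] M [-0.04 -0.04  0.02] w 0.0469
units at psi 0.568 [ 0.24 -0.1  -0.  ] dr z total -0.0
```

>>> servo_tool(
  increments=[
    {"delta_pos": [0, 0, 0], "dr": [0, 0, 0], "hand": 0},
    {"delta_pos": [0, 0, 0], "dr": [0, 0, 0], "hand": 0},
    {"delta_pos": [0, 0, 0], "dr": [0, 0, 0], "hand": 0},
    {"delta_pos": [0, 0, 0], "dr": [0, 0, 0], "hand": 0},
    {"delta_pos": [0, 0, 0], "dr": [0, 0, 0], "hand": 0},
  ],
  squeeze=20,
)

```text
clock: 2.95
tcp_pos: [0.5132, -0.1444, 0.074]
orientation: [0.001, 0.96, 0.281, 0.001]
force: [-0.0, -0.2, -1.3]
grip_width: 0.0168
gripper_force: 0.0
```

```bash
python3 -c "
from h import *
to(box(0,0,.072))"
```

```text
t 2.95 tcp [ 0.5132 -0.1444  0.074 ] psi 0.569 tilt z [ 0.002 -0.001 -1.   ] q [ 0.28  0.61 -0.09  1.95  0.1   0.59 -0.88] F [-0.  -0.2 -1.3] M [-0.06 -0.02  0.06] w 0.0168
units at psi 0.569 [ 0.15 -0.11  0.08] dr z total -0.0
```

>>> servo_tool(
  increments=[
    {"delta_pos": [0.15, -0.08, 0], "dr": [0, 0, 0], "hand": 0.2},
    {"delta_pos": [0, 0, 0], "dr": [0, 0, 0], "hand": 0},
    {"delta_pos": [0, 0, 0], "dr": [0, 0, 0], "hand": 0},
    {"delta_pos": [0, 0, 0], "dr": [0, 0, 0], "hand": 0},
    {"delta_pos": [0, 0, 0], "dr": [0, 0, 0], "hand": 0},
  ],
)

```text
clock: 3.37
tcp_pos: [0.5156, -0.14, 0.0739]
orientation: [0.0, 0.96, 0.281, 0.001]
force: [-0.3, 0.3, 8.7]
grip_width: 0.0006
gripper_force: 3.8
```

```bash
python3 -c "
from h import *
to(box(0,0,.072))"
```

```text
t 3.37 tcp [ 0.5156 -0.14    0.0739] psi 0.57 tilt z [ 0.003 -0.    -1.   ] q [ 0.28  0.61 -0.09  1.94  0.1   0.59 -0.88] F [-0.3  0.3  8.7] M [0.11 0.09 0.04] w 0.0006
units at psi 0.57 [-0.02 -0.01  0.08] dr z total -0.0
```

Run:
```python
from h import *
from workcell import ctrl
d=ctrl.read_camera("scene");s=d["frame"][165:265,270:370,::-1]
cv2.imwrite("pics/k2.png",cv2.resize(s,(600,600),interpolation=2)); print(proj(d,box(0,0,.072)))
```

```text
[[320.77954162 227.19000438]]
```

View pics/k2.png

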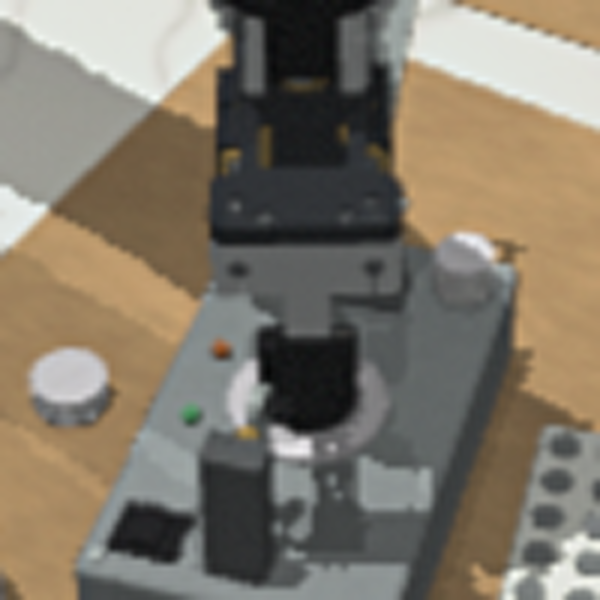

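```bash
python3 - <<'E'
from h import *
S=np.load("scene0.npz")
o=np.array([270,160]);y=np.array([.545,-.838,0]);p=np.array([.5186,-.136,.1758])
for n,q in(("tcp",p),("near",p+.0235*y),("far",p-.0235*y),("up near",p+.0235*y+[0,0,.04])): print(n,(proj(S,q)-o)*4.4)
o=np.array([270,165]);p=np.array([.5156,-.14,.0739])
for dz in(0,.026,.04,.06,.08,.1): print("now",dz,(proj(S,p+[0,0,dz])-o)*6)
E
python3 -c "
from workcell import ctrl
print(ctrl.get_state())"
```

```text
tcp [[230.66275646 157.27901295]]
near [[231.51541341 187.27967921]]
far [[229.83857831 128.28037117]]
up near [[230.72589115 129.34661419]]
now 0 [[305.84242806 370.49313157]]
now 0.026 [[305.04170586 326.0938485 ]]
now 0.04 [[304.59948698 301.57323276]]
now 0.06 [[303.95379123 265.77001872]]
now 0.08 [[303.2910949  229.02413903]]
now 0.1 [[302.61071763 191.29786778]]
{'clock': 3.4167, 'qpos': array([ 0.27517686,  0.6136398 , -0.09340573,  1.94208086,  0.09649339,
        0.58755448, -0.88212387]), 'joint_velocities': array([ 3.54570432e-04, -4.36163601e-04,  1.32555035e-04, -1.83905598e-03,
        4.65585956e-05, -1.87927130e-04, -3.38463164e-04]), 'tau': array([ 2.16996954e-01, -4.38693488e+01, -1.78990318e-01, -1.09592387e+01,
        6.19716849e-02, -1.37945255e-01, -1.75132254e-04]), 'tcp_pos': array([ 0.51564457, -0.13993749,  0.0738843 ]), 'orientation': array([4.51394675e-04, 9.59634640e-01, 2.81246775e-01, 1.18526759e-03]), 'force': array([0.17027693, 0.74294878, 7.024529  ]), 'moment': array([0.06697109, 0.01629463, 0.02298795]), 'gripper_force': 3.8751399249304086, 'grip_width': 0.0001291017294092103}
```

Run:
```python
from workcell import ctrl
import cv2
cv2.imwrite("pics/a.png",ctrl.read_camera("scene")["frame"][:,:,::-1])
```

>>> servo_tool(
  increments=[
    {"delta_pos": [0, 0, 0], "dr": [0, 0, 0], "hand": 0.5},
    {"delta_pos": [0, 0, 0], "dr": [0, 0, 0], "hand": 0.5},
    {"delta_pos": [0, 0, 0], "dr": [0, 0, 0], "hand": 0.5},
    {"delta_pos": [0, 0, 0], "dr": [0, 0, 0], "hand": 0.5},
    {"delta_pos": [0, 0, 0], "dr": [0, 0, 0], "hand": 0.5},
  ],
)

```text
clock: 3.88
tcp_pos: [0.5143, -0.139, 0.073]
orientation: [-0.0, 0.96, 0.282, 0.0]
force: [-0.1, 1.0, 0.5]
grip_width: 0.0305
gripper_force: 0.0
```

Run:
```python
from h import *
from workcell import ctrl
to(box(0,0,.072))
cv2.imwrite("pics/b.png",ctrl.read_camera("scene")["frame"][:,:,::-1])
c=[cv2.resize(cv2.imread(f"pics/{n}.png")[185:249,300:342],(394,600),interpolation=2) for n in"ab"]
cv2.imwrite("pics/k3.png",np.hstack(c))
```

```text
t 3.88 tcp [ 0.5143 -0.139   0.073 ] psi 0.571 tilt z [-0.     0.001 -1.   ] q [ 0.27  0.61 -0.09  1.94  0.1   0.59 -0.88] F [-0.1  1.   0.5] M [-0.01  0.05  0.06] w 0.0305
units at psi 0.571 [0.   0.05 0.04] dr z total -0.0
```

View pics/k3.png

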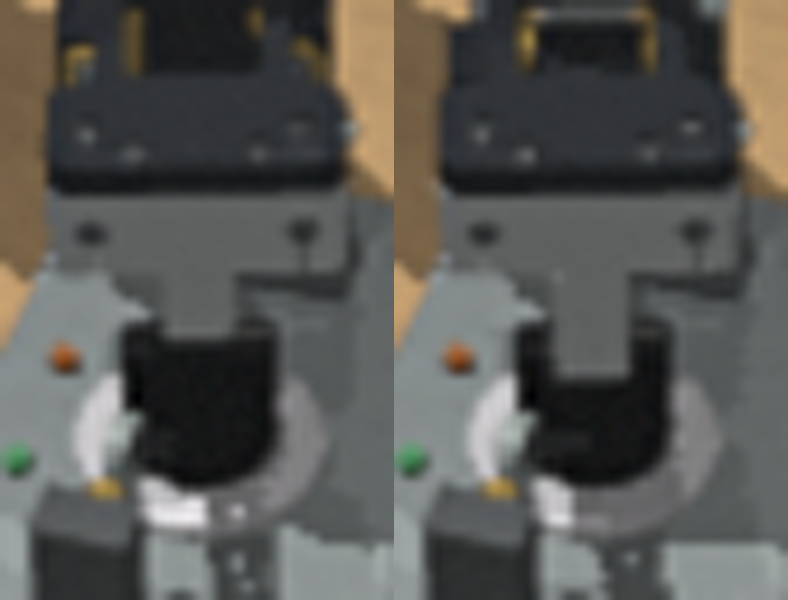

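Closed, the fingertips end at the top of the bar. Open, the near tip is at about (321,225). The real tips therefore sit about 25 mm above the reported TCP, so I need to go about 25 mm deeper.

>>> servo_tool(
  increments=[
    {"delta_pos": [0, 0, 0], "dr": [0, 0, 0], "hand": 0.5},
    {"delta_pos": [0, 0, 0.3], "dr": [0, 0, 0], "hand": 0.5},
    {"delta_pos": [0, 0, 0.3], "dr": [0, 0, 0], "hand": 0.5},
    {"delta_pos": [0, 0, 0.2], "dr": [0, 0, 0], "hand": 0.5},
    {"delta_pos": [0, 0, 0.1], "dr": [0, 0, 0], "hand": 0.5},
  ],
)

```text
clock: 4.35
tcp_pos: [0.5134, -0.1401, 0.0488]
orientation: [-0.0, 0.96, 0.281, -0.001]
force: [-0.5, 0.6, -0.3]
grip_width: 0.047
gripper_force: 0.0
```

>>> servo_tool(
  increments=[
    {"delta_pos": [0, 0, 0], "dr": [0, 0, 0], "hand": 0},
    {"delta_pos": [0, 0, 0], "dr": [0, 0, 0], "hand": 0},
    {"delta_pos": [0, 0, 0], "dr": [0, 0, 0], "hand": 0},
    {"delta_pos": [0, 0, 0], "dr": [0, 0, 0], "hand": 0},
    {"delta_pos": [0, 0, 0], "dr": [0, 0, 0], "hand": 0},
  ],
)

```text
clock: 4.77
tcp_pos: [0.5146, -0.1402, 0.0505]
orientation: [0.0, 0.96, 0.281, 0.0]
force: [-0.1, -0.1, -0.6]
grip_width: 0.0176
gripper_force: 0.0
```

>>> servo_tool(
  increments=[
    {"delta_pos": [0, 0, 0], "dr": [0, 0, 0], "hand": 0},
    {"delta_pos": [0, 0, 0], "dr": [0, 0, 0], "hand": 0},
  ],
)

```text
clock: 4.93
tcp_pos: [0.5153, -0.1412, 0.0505]
orientation: [0.001, 0.96, 0.281, 0.001]
force: [2.2, -2.2, -0.7]
grip_width: 0.0143
gripper_force: 20.0
```

```bash
python3 -c "
from h import *
to(box(0,0,.05))"
```

```text
t 4.93 tcp [ 0.5153 -0.1412  0.0505] psi 0.569 tilt z [ 0.002 -0.001 -1.   ] q [ 0.27  0.65 -0.09  1.96  0.1   0.53 -0.89] F [ 2.2 -2.2 -0.7] M [-0.7  -0.34  0.07] w 0.0143
units at psi 0.569 [ 0.02 -0.05  0.02] dr z total -0.0
```

Gripped on the bar at 14.3 mm. Next I'll turn it anticlockwise (negative tool-z).

>>> servo_tool(
  increments=[
    {"delta_pos": [0, 0, 0], "dr": [0, 0, -1], "hand": 0},
    {"delta_pos": [0, 0, 0], "dr": [0, 0, -1], "hand": 0},
    {"delta_pos": [0, 0, 0], "dr": [0, 0, -1], "hand": 0},
  ],
  squeeze=25,
)

```text
clock: 5.18
tcp_pos: [0.5154, -0.1413, 0.0505]
orientation: [0.001, 0.906, 0.423, 0.001]
force: [1.9, -3.2, -1.1]
grip_width: 0.0138
gripper_force: 25.0
```

```bash
python3 -c "
from h import *
to(box(0,0,.05))"
```

```text
t 5.18 tcp [ 0.5154 -0.1413  0.0505] psi 0.874 tilt z [ 0.002 -0.001 -1.   ] q [ 0.33  0.66 -0.17  1.96  0.2   0.55 -0.68] F [ 1.9 -3.2 -1.1] M [-0.74 -0.51 -0.05] w 0.0138
units at psi 0.874 [ 0.03 -0.05  0.02] dr z total -0.0
```

>>> servo_tool(
  increments=[
    {"delta_pos": [0, 0, 0], "dr": [0, 0, -1], "hand": 0},
    {"delta_pos": [0, 0, 0], "dr": [0, 0, -1], "hand": 0},
    {"delta_pos": [0, 0, 0], "dr": [0, 0, -1], "hand": 0},
  ],
)

```text
clock: 5.43
tcp_pos: [0.5155, -0.1414, 0.0506]
orientation: [0.001, 0.833, 0.554, 0.001]
force: [1.9, -2.8, -1.0]
grip_width: 0.0141
gripper_force: 25.0
```

```bash
python3 -c "
from h import *
to(box(0,0,.05))"
```

```text
t 5.43 tcp [ 0.5155 -0.1414  0.0506] psi 1.174 tilt z [ 0.002 -0.001 -1.   ] q [ 0.38  0.66 -0.25  1.95  0.3   0.56 -0.47] F [ 1.9 -2.8 -1. ] M [-0.7  -0.57 -0.13] w 0.0141
units at psi 1.174 [ 0.04 -0.04  0.02] dr z total -0.0
```

>>> servo_tool(
  increments=[
    {"delta_pos": [0, 0, 0], "dr": [0, 0, -1], "hand": 0},
    {"delta_pos": [0, 0, 0], "dr": [0, 0, -1], "hand": 0},
    {"delta_pos": [0, 0, 0], "dr": [0, 0, -1], "hand": 0},
  ],
)

```text
clock: 5.68
tcp_pos: [0.5156, -0.1414, 0.0506]
orientation: [0.001, 0.741, 0.672, 0.0]
force: [2.6, -1.9, -1.7]
grip_width: 0.0135
gripper_force: 25.0
```

```bash
python3 -c "
from h import *
to(box(0,0,.05))"
```

```text
t 5.68 tcp [ 0.5156 -0.1414  0.0506] psi 1.473 tilt z [ 0.002 -0.001 -1.   ] q [ 0.44  0.67 -0.34  1.95  0.39  0.58 -0.26] F [ 2.6 -1.9 -1.7] M [-0.71 -0.68 -0.06] w 0.0135
units at psi 1.473 [ 0.05 -0.03  0.02] dr z total -0.0
```

>>> servo_tool(
  increments=[
    {"delta_pos": [0, 0, 0], "dr": [0, 0, -1], "hand": 0},
    {"delta_pos": [0, 0, 0], "dr": [0, 0, -1], "hand": 0},
    {"delta_pos": [0, 0, 0], "dr": [0, 0, -1], "hand": 0},
  ],
)

```text
clock: 5.93
tcp_pos: [0.5157, -0.1414, 0.0506]
orientation: [0.001, 0.632, 0.775, 0.0]
force: [3.0, -2.9, -2.3]
grip_width: 0.0138
gripper_force: 25.0
```

```bash
python3 -c "
from h import *
to(box(0,0,.05))"
```

```text
t 5.93 tcp [ 0.5157 -0.1414  0.0506] psi 1.773 tilt z [ 0.003 -0.001 -1.   ] q [ 0.49  0.68 -0.42  1.95  0.47  0.6  -0.04] F [ 3.  -2.9 -2.3] M [-0.68 -0.68 -0.1 ] w 0.0138
units at psi 1.773 [ 0.06 -0.02  0.02] dr z total -0.0
```

>>> servo_tool(
  increments=[
    {"delta_pos": [0, 0, 0], "dr": [0, 0, -1], "hand": 0},
    {"delta_pos": [0, 0, 0], "dr": [0, 0, -1], "hand": 0},
    {"delta_pos": [0, 0, 0], "dr": [0, 0, -1], "hand": 0},
  ],
)

```text
clock: 6.18
tcp_pos: [0.5159, -0.1414, 0.0506]
orientation: [0.002, 0.509, 0.861, 0.0]
force: [2.6, -3.4, -2.1]
grip_width: 0.014
gripper_force: 25.0
```

```bash
python3 -c "
from h import *
to(box(0,0,.05))"
```

```text
t 6.18 tcp [ 0.5159 -0.1414  0.0506] psi 2.074 tilt z [ 0.003 -0.001 -1.   ] q [ 0.54  0.7  -0.5   1.95  0.55  0.63  0.18] F [ 2.6 -3.4 -2.1] M [-0.69 -0.82 -0.1 ] w 0.014
units at psi 2.074 [ 0.06 -0.    0.02] dr z total -0.0
```

>>> servo_tool(
  increments=[
    {"delta_pos": [0, 0, 0], "dr": [0, 0, -1], "hand": 0},
    {"delta_pos": [0, 0, 0], "dr": [0, 0, -1], "hand": 0},
    {"delta_pos": [0, 0, 0], "dr": [0, 0, -1], "hand": 0},
  ],
)

```text
clock: 6.43
tcp_pos: [0.516, -0.1413, 0.0506]
orientation: [0.002, 0.375, 0.927, 0.0]
force: [2.5, -2.4, -3.1]
grip_width: 0.014
gripper_force: 25.0
```

```bash
python3 -c "
from h import *
to(box(0,0,.05))"
```

```text
t 6.43 tcp [ 0.516  -0.1413  0.0506] psi 2.374 tilt z [ 0.003 -0.001 -1.   ] q [ 0.59  0.72 -0.59  1.95  0.63  0.66  0.41] F [ 2.5 -2.4 -3.1] M [-0.62 -0.88 -0.08] w 0.014
units at psi 2.374 [0.06 0.01 0.02] dr z total -0.0
```

>>> servo_tool(
  increments=[
    {"delta_pos": [0, 0, 0], "dr": [0, 0, -1], "hand": 0},
    {"delta_pos": [0, 0, 0], "dr": [0, 0, -1], "hand": 0},
    {"delta_pos": [0, 0, 0], "dr": [0, 0, -1], "hand": 0},
  ],
)

```text
clock: 6.68
tcp_pos: [0.5161, -0.1412, 0.0506]
orientation: [0.002, 0.232, 0.973, -0.0]
force: [3.0, -2.1, -1.9]
grip_width: 0.0141
gripper_force: 25.0
```

```bash
python3 -c "
from h import *
to(box(0,0,.05))"
```

```text
t 6.68 tcp [ 0.5161 -0.1412  0.0506] psi 2.674 tilt z [ 0.003 -0.001 -1.   ] q [ 0.64  0.74 -0.67  1.95  0.7   0.7   0.64] F [ 3.  -2.1 -1.9] M [-0.51 -0.98 -0.14] w 0.0141
units at psi 2.674 [0.06 0.02 0.02] dr z total -0.0
```

>>> servo_tool(
  increments=[
    {"delta_pos": [0, 0, 0], "dr": [0, 0, -1], "hand": 0},
    {"delta_pos": [0, 0, 0], "dr": [0, 0, -1], "hand": 0},
    {"delta_pos": [0, 0, 0], "dr": [0, 0, -1], "hand": 0},
  ],
)

```text
clock: 6.93
tcp_pos: [0.5161, -0.1411, 0.0506]
orientation: [0.002, 0.084, 0.996, -0.0]
force: [4.4, -2.8, -1.9]
grip_width: 0.0141
gripper_force: 25.0
```

```bash
python3 -c "
from h import *
to(box(0,0,.05))"
```

```text
t 6.93 tcp [ 0.5161 -0.1411  0.0506] psi 2.974 tilt z [ 0.003 -0.001 -1.   ] q [ 0.69  0.76 -0.75  1.94  0.77  0.74  0.88] F [ 4.4 -2.8 -1.9] M [-0.45 -0.97 -0.09] w 0.0141
units at psi 2.974 [0.05 0.04 0.02] dr z total -0.0
```

>>> servo_tool(
  increments=[
    {"delta_pos": [0, 0, 0], "dr": [0, 0, -1], "hand": 0},
    {"delta_pos": [0, 0, 0], "dr": [0, 0, -1], "hand": 0},
    {"delta_pos": [0, 0, 0], "dr": [0, 0, -1], "hand": 0},
  ],
)

```text
clock: 7.18
tcp_pos: [0.5161, -0.1409, 0.0506]
orientation: [0.001, -0.066, 0.998, -0.0]
force: [4.0, -2.3, -3.1]
grip_width: 0.0135
gripper_force: 25.0
```

```bash
python3 -c "
from h import *
to(box(0,0,.05))"
```

```text
t 7.18 tcp [ 0.5161 -0.1409  0.0506] psi -3.009 tilt z [ 0.003 -0.001 -1.   ] q [ 0.73  0.79 -0.82  1.94  0.83  0.78  1.13] F [ 4.  -2.3 -3.1] M [-0.32 -0.99 -0.07] w 0.0135
units at psi -3.009 [0.04 0.04 0.02] dr z total -0.0
```

>>> servo_tool(
  increments=[
    {"delta_pos": [0, 0, 0], "dr": [0, 0, -1], "hand": 0},
    {"delta_pos": [0, 0, 0], "dr": [0, 0, -1], "hand": 0},
    {"delta_pos": [0, 0, 0], "dr": [0, 0, -1], "hand": 0},
  ],
)

```text
clock: 7.43
tcp_pos: [0.516, -0.1408, 0.0506]
orientation: [0.001, -0.214, 0.977, -0.001]
force: [3.3, -1.3, -1.8]
grip_width: 0.0142
gripper_force: 26.1
```

```bash
python3 -c "
from h import *
to(box(0,0,.05))"
```

```text
t 7.43 tcp [ 0.516  -0.1408  0.0506] psi -2.71 tilt z [ 0.003 -0.001 -1.   ] q [ 0.77  0.82 -0.89  1.94  0.88  0.83  1.38] F [ 3.3 -1.3 -1.8] M [-0.27 -0.91 -0.6 ] w 0.0142
units at psi -2.71 [0.02 0.05 0.02] dr z total -0.0
```

>>> servo_tool(
  increments=[
    {"delta_pos": [0, 0, 0], "dr": [0, 0, -1], "hand": 0},
    {"delta_pos": [0, 0, 0], "dr": [0, 0, -1], "hand": 0},
    {"delta_pos": [0, 0, 0], "dr": [0, 0, -1], "hand": 0},
  ],
)

```text
clock: 7.68
tcp_pos: [0.5143, -0.1416, 0.0505]
orientation: [-0.001, -0.356, 0.934, -0.001]
force: [-0.6, -1.7, 3.5]
grip_width: 0.0185
gripper_force: 36.6
```

```bash
python3 -c "
from h import *
to(box(0,0,.05))"
```

```text
t 7.68 tcp [ 0.5143 -0.1416  0.0505] psi -2.413 tilt z [-0.001 -0.002 -1.   ] q [ 0.8   0.85 -0.96  1.94  0.93  0.88  1.63] F [-0.6 -1.7  3.5] M [-0.35 -0.17 -1.11] w 0.0185
units at psi -2.413 [-0.07  0.03  0.02] dr z total -0.0
```

>>> servo_tool(
  increments=[
    {"delta_pos": [0, 0, 0], "dr": [0, 0, -1], "hand": 0},
    {"delta_pos": [0, 0, 0], "dr": [0, 0, -1], "hand": 0},
    {"delta_pos": [0, 0, 0], "dr": [0, 0, -1], "hand": 0},
  ],
)

```text
clock: 7.93
tcp_pos: [0.5137, -0.1419, 0.0503]
orientation: [-0.001, -0.491, 0.871, -0.0]
force: [-3.5, -1.9, -2.0]
grip_width: 0.0265
gripper_force: 47.2
```

```bash
python3 -c "
from h import *
to(box(0,0,.05))"
```

```text
t 7.93 tcp [ 0.5137 -0.1419  0.0503] psi -2.116 tilt z [-0.002 -0.002 -1.   ] q [ 0.83  0.88 -1.03  1.94  0.97  0.93  1.89] F [-3.5 -1.9 -2. ] M [-0.26  0.93 -1.6 ] w 0.0265
units at psi -2.116 [-0.09 -0.01  0.01] dr z total -0.0
```

The stop was reached near psi −2.7: the moment rose and the pads slipped. I'll turn back to realign while keeping a slight anticlockwise torque, then release.

>>> servo_tool(
  increments=[
    {"delta_pos": [0, 0, 0], "dr": [0, 0, 1], "hand": 0},
    {"delta_pos": [0, 0, 0], "dr": [0, 0, 1], "hand": 0},
    {"delta_pos": [0, 0, 0], "dr": [0, 0, 1], "hand": 0},
    {"delta_pos": [0, 0, 0], "dr": [0, 0, 1], "hand": 0},
    {"delta_pos": [0, 0, 0], "dr": [0, 0, 0.6], "hand": 0},
  ],
)

```text
clock: 8.35
tcp_pos: [0.5151, -0.1411, 0.0504]
orientation: [0.0, -0.277, 0.961, -0.001]
force: [2.6, -1.7, -1.3]
grip_width: 0.0165
gripper_force: 22.5
```

```bash
python3 -c "
from h import *
to(box(0,0,.05))"
```

```text
t 8.35 tcp [ 0.5151 -0.1411  0.0504] psi -2.58 tilt z [ 0.001 -0.001 -1.   ] q [ 0.78  0.83 -0.93  1.94  0.91  0.85  1.49] F [ 2.6 -1.7 -1.3] M [-0.27 -0.92 -0.18] w 0.0165
units at psi -2.58 [-0.02  0.04  0.02] dr z total -0.0
```

>>> servo_tool(
  increments=[
    {"delta_pos": [0, 0, 0], "dr": [0, 0, 0.5], "hand": 0},
    {"delta_pos": [0, 0, 0], "dr": [0, 0, 0.3], "hand": 0},
    {"delta_pos": [0, 0, 0], "dr": [0, 0, 0], "hand": 0},
    {"delta_pos": [0, 0, 0], "dr": [0, 0, 0], "hand": 0},
  ],
)

```text
clock: 8.68
tcp_pos: [0.5152, -0.1411, 0.0504]
orientation: [0.001, -0.242, 0.97, -0.001]
force: [3.8, -3.1, 0.0]
grip_width: 0.0152
gripper_force: 23.9
```

```bash
python3 -c "
from h import *
to(box(0,0,.05))"
```

```text
t 8.68 tcp [ 0.5152 -0.1411  0.0504] psi -2.653 tilt z [ 0.001 -0.001 -1.   ] q [ 0.77  0.82 -0.91  1.94  0.89  0.84  1.43] F [ 3.8 -3.1  0. ] M [-0.59 -0.88 -0.26] w 0.0152
units at psi -2.653 [-0.01  0.04  0.02] dr z total -0.0
```

>>> servo_tool(
  increments=[
    {"delta_pos": [0, 0, 0], "dr": [0, 0, 0], "hand": 0.5},
    {"delta_pos": [0, 0, 0], "dr": [0, 0, 0], "hand": 0.5},
    {"delta_pos": [0, 0, 0], "dr": [0, 0, 0], "hand": 0.5},
    {"delta_pos": [0, 0, 0], "dr": [0, 0, 0], "hand": 0.5},
    {"delta_pos": [0, 0, -0.6], "dr": [0, 0, 0], "hand": 0.5},
  ],
)

```text
clock: 9.1
tcp_pos: [0.5119, -0.1398, 0.0633]
orientation: [-0.002, -0.242, 0.97, 0.001]
force: [0.4, -0.1, 0.6]
grip_width: 0.0446
gripper_force: 0.0
```

>>> servo_tool(
  increments=[
    {"delta_pos": [0, 0, -1], "dr": [0, 0, 0], "hand": 0.5},
    {"delta_pos": [0, 0, -1], "dr": [0, 0, 0], "hand": 0.5},
    {"delta_pos": [0, 0, -1], "dr": [0, 0, 0], "hand": 0.5},
    {"delta_pos": [0, 0, -1], "dr": [0, 0, 0], "hand": 0.5},
    {"delta_pos": [0, 0, -1], "dr": [0, 0, 1], "hand": 0},
  ],
)

```text
clock: 9.52
tcp_pos: [0.5135, -0.1396, 0.191]
orientation: [-0.001, -0.193, 0.981, 0.001]
force: [0.7, -0.5, 0.4]
grip_width: 0.0431
gripper_force: 0.0
```

>>> servo_tool(
  increments=[
    {"delta_pos": [0, 0, -1], "dr": [0, 0, 1], "hand": 0},
    {"delta_pos": [0, 0, -1], "dr": [0, 0, 1], "hand": 0},
    {"delta_pos": [0, 0, -1], "dr": [0, 0, 1], "hand": 0},
    {"delta_pos": [0, 0, 0], "dr": [0, 0, 1], "hand": 0},
    {"delta_pos": [0, 0, 0], "dr": [0, 0, 1], "hand": 0},
  ],
)

```text
clock: 9.93
tcp_pos: [0.5148, -0.1397, 0.2667]
orientation: [0.001, 0.058, 0.998, -0.0]
force: [-0.1, 0.5, 0.1]
grip_width: 0.0106
gripper_force: 0.0
```

>>> servo_tool(
  increments=[
    {"delta_pos": [0, 0, 0], "dr": [0, 0, 1], "hand": 0},
    {"delta_pos": [0, 0, 0], "dr": [0, 0, 1], "hand": 0},
    {"delta_pos": [0, 0, 0], "dr": [0, 0, 1], "hand": 0},
    {"delta_pos": [0, 0, 0], "dr": [0, 0, 1], "hand": 0},
    {"delta_pos": [0, 0, 0], "dr": [0, 0, 1], "hand": 0},
  ],
)

```text
clock: 10.35
tcp_pos: [0.5137, -0.1396, 0.265]
orientation: [-0.001, 0.303, 0.953, 0.0]
force: [0.9, 0.2, -0.0]
grip_width: 0.0004
gripper_force: 0.0
```

>>> servo_tool(
  increments=[
    {"delta_pos": [0, 0, 0], "dr": [0, 0, 1], "hand": 0},
    {"delta_pos": [0, 0, 0], "dr": [0, 0, 1], "hand": 0},
    {"delta_pos": [0, 0, 0], "dr": [0, 0, 1], "hand": 0},
    {"delta_pos": [0, 0, 0], "dr": [0, 0, 1], "hand": 0},
    {"delta_pos": [0, 0, 0], "dr": [0, 0, 1], "hand": 0},
  ],
)

```text
clock: 10.77
tcp_pos: [0.5137, -0.1396, 0.2649]
orientation: [-0.001, 0.529, 0.848, -0.0]
force: [0.1, -0.4, 0.8]
grip_width: 0.0006
gripper_force: 0.0
```

Run:
```python
from h import *
from workcell import ctrl
to(box(0,.195,.25),1.832)
cv2.imwrite("pics/c.png",ctrl.read_camera("scene")["frame"][:,:,::-1]);cv2.imwrite("pics/d.png",ctrl.read_camera("top")["frame"][:,:,::-1])
c=cv2.imread("pics/c.png")[100:265,270:390];d=cv2.imread("pics/d.png")[150:240,270:390]
cv2.imwrite("pics/k4.png",np.hstack([cv2.resize(c,(400,550),interpolation=2),cv2.copyMakeBorder(cv2.resize(d,(400,300),interpolation=2),0,250,0,0,0)]))
```

```text
t 10.77 tcp [ 0.5137 -0.1396  0.2649] psi 2.026 tilt z [-0.001  0.001 -1.   ] q [ 0.7   0.44 -0.71  1.71  0.32  1.11  0.34] F [ 0.1 -0.4  0.8] M [-0.03 -0.12  0.02] w 0.0006
units at psi 1.832 [7.77 0.05 0.6 ] dr z total 1.94
```

View pics/k4.png

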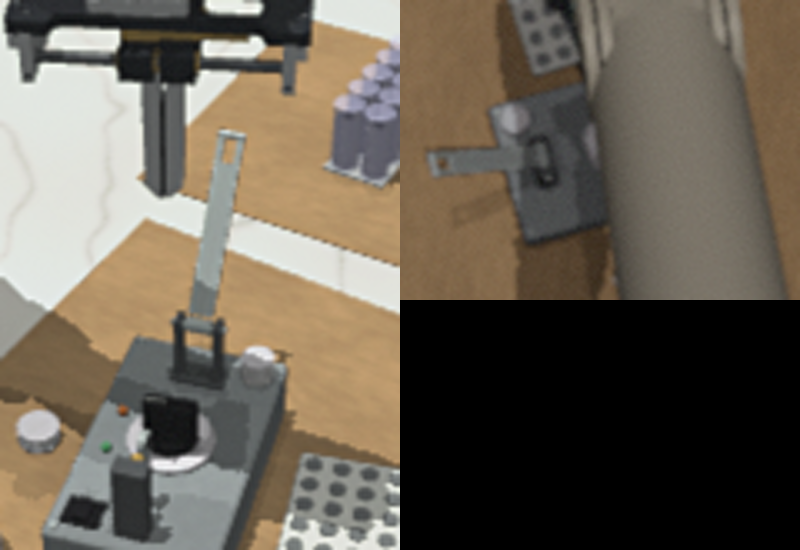

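The hasp is still open and the knob has turned, with its mark now on the left. The closed fingertip is at about (319,159), which I can use to check the tool-tip offset.

Run:
```python
from h import *
S=np.load("scene0.npz");T=np.load("top0.npz")
for dz in(0,.01,.02,.03,.04): print(dz,proj(S,[.5137,-.1396,.2649+dz]).round(1))
print("hasp tip obs",[270+231/3.33,100+135/3.33],[270+432/3.33,150+161/3.33])
for a in(2.0,2.1,2.2,2.3,2.4):
    q=box(0,.075-.15*np.cos(a),.109+.15*np.sin(a)); print(a,q.round(3),proj(S,q).round(1),proj(T,q).round(1))
```

```text
0 [[319.2 165.6]]
0.01 [[319.2 162. ]]
0.02 [[319.1 158.3]]
0.03 [[319.  154.6]]
0.04 [[319.  150.8]]
hasp tip obs [339.36936936936934, 140.54054054054055] [399.72972972972974, 198.34834834834834]
2.0 [ 0.48  -0.007  0.245] [[336.4 139. ]] [[288.4 195.8]]
2.1 [0.476 0.006 0.238] [[337.9 138.4]] [[283.8 197.4]]
2.2 [0.473 0.018 0.23 ] [[339.2 138.4]] [[279.6 199.1]]
2.3 [0.47  0.029 0.221] [[340.3 139. ]] [[275.7 200.7]]
2.4 [0.467 0.039 0.21 ] [[341.3 140.1]] [[272.3 202.2]]
```

>>> servo_tool(
  increments=[
    {"delta_pos": [0, 0, 0], "dr": [0, 0, 0.97], "hand": 0},
    {"delta_pos": [0, 0, 0], "dr": [0, 0, 0.97], "hand": 0},
    {"delta_pos": [1, 0, 0], "dr": [0, 0, 0], "hand": 0},
    {"delta_pos": [1, 0, 0], "dr": [0, 0, 0], "hand": 0},
    {"delta_pos": [1, 0, 0], "dr": [0, 0, 0], "hand": 0},
  ],
)

```text
clock: 11.28
tcp_pos: [0.494, -0.0668, 0.2649]
orientation: [-0.0, 0.606, 0.795, -0.0]
force: [0.2, -0.4, -0.3]
grip_width: 0.0002
gripper_force: 0.0
```

>>> servo_tool(
  increments=[
    {"delta_pos": [1, 0, 0], "dr": [0, 0, 0], "hand": 0},
    {"delta_pos": [1, 0, 0], "dr": [0, 0, 0], "hand": 0},
    {"delta_pos": [1, 0, 0], "dr": [0, 0, 0], "hand": 0},
    {"delta_pos": [1, 0, 0], "dr": [0, 0, 0], "hand": 0},
    {"delta_pos": [1, 0, 0], "dr": [0, 0, 0], "hand": 0},
  ],
)

```text
clock: 11.7
tcp_pos: [0.461, 0.0541, 0.2651]
orientation: [-0.0, 0.606, 0.795, -0.0]
force: [-0.1, -0.9, 0.3]
grip_width: 0.0003
gripper_force: 0.0
```

>>> servo_tool(
  increments=[
    {"delta_pos": [0, 0, 0.5], "dr": [0, 0, 0], "hand": 0},
    {"delta_pos": [0, 0, 1], "dr": [0, 0, 0], "hand": 0},
    {"delta_pos": [0, 0, 1], "dr": [0, 0, 0], "hand": 0},
    {"delta_pos": [0, 0, 1], "dr": [0, 0, 0], "hand": 0},
    {"delta_pos": [0, 0, 0.4], "dr": [0, 0, 0], "hand": 0},
  ],
)

```text
clock: 12.12
tcp_pos: [0.4596, 0.0525, 0.1651]
orientation: [-0.002, 0.606, 0.795, -0.002]
force: [-0.6, -0.4, -0.5]
grip_width: 0.0004
gripper_force: 0.0
```

```bash
python3 -c "
from h import *
to(box(0,.175,.168))"
```

```text
t 12.12 tcp [0.4596 0.0525 0.1651] psi 1.839 tilt z [-0.005 -0.    -1.   ] q [ 0.3   0.45 -0.66  2.02  0.38  0.8  -0.32] F [-0.6 -0.4 -0.5] M [-0.1  -0.02  0.03] w 0.0004
units at psi 1.839 [-1.01  0.15 -0.12] dr z total -0.0
```

>>> servo_tool(
  increments=[
    {"delta_pos": [-0.6, 0.15, 0], "dr": [0, 0, 0], "hand": 0},
    {"delta_pos": [-0.6, 0, 0], "dr": [0, 0, 0], "hand": 0},
    {"delta_pos": [-0.6, 0, 0], "dr": [0, 0, 0], "hand": 0},
    {"delta_pos": [-0.6, 0, 0], "dr": [0, 0, 0], "hand": 0},
    {"delta_pos": [-0.6, 0, 0], "dr": [0, 0, 0], "hand": 0},
  ],
)

```text
clock: 12.53
tcp_pos: [0.4857, -0.0182, 0.1683]
orientation: [-0.0, 0.606, 0.795, 0.001]
force: [0.4, 1.2, 1.3]
grip_width: 0.0001
gripper_force: 0.6
```

>>> servo_tool(
  increments=[
    {"delta_pos": [-0.6, 0, 0], "dr": [0, 0, 0], "hand": 0},
    {"delta_pos": [-0.6, 0, 0], "dr": [0, 0, 0], "hand": 0},
    {"delta_pos": [-0.6, 0, 0], "dr": [0, 0, 0], "hand": 0},
  ],
)

```text
clock: 12.78
tcp_pos: [0.4973, -0.062, 0.1683]
orientation: [-0.0, 0.606, 0.795, 0.0]
force: [-1.0, 1.4, -0.9]
grip_width: 0.0002
gripper_force: 0.8
```

Run:
```python
from h import *
from workcell import ctrl
to(box(0,.075,.168))
cv2.imwrite("pics/e.png",ctrl.read_camera("scene")["frame"][:,:,::-1])
c=cv2.imread("pics/e.png")[90:255,270:390]
cv2.imwrite("pics/k5.png",cv2.resize(c,(436,600),interpolation=2))
```

```text
t 12.78 tcp [ 0.4973 -0.062   0.1683] psi 1.839 tilt z [ 0.     0.001 -1.   ] q [ 0.52  0.5  -0.65  1.93  0.4   0.85 -0.07] F [-1.   1.4 -0.9] M [ 0.34 -0.02  0.01] w 0.0002
units at psi 1.839 [-0.2  -0.12  0.01] dr z total -0.0
```

View pics/k5.png

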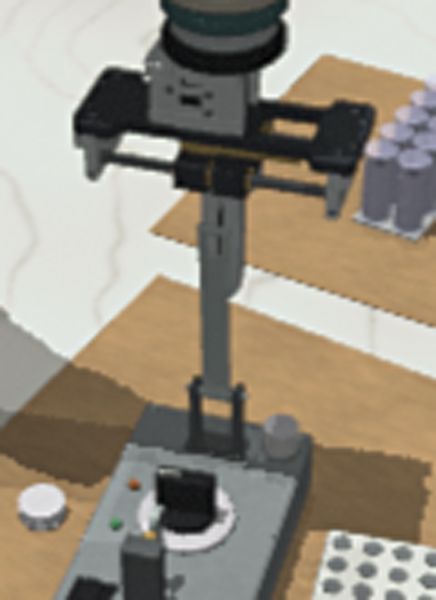

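The hasp is upright with the finger behind it. I'll push it over and then down along the arc.

>>> servo_tool(
  increments=[
    {"delta_pos": [-0.6, 0, 0], "dr": [0, 0, 0], "hand": 0},
    {"delta_pos": [-0.6, 0, 0], "dr": [0, 0, 0], "hand": 0},
    {"delta_pos": [-0.6, 0, 0], "dr": [0, 0, 0], "hand": 0},
    {"delta_pos": [-0.6, 0, 0], "dr": [0, 0, 0], "hand": 0},
    {"delta_pos": [-0.6, 0, 0], "dr": [0, 0, 0], "hand": 0},
  ],
)

```text
clock: 13.25
tcp_pos: [0.5168, -0.1338, 0.1681]
orientation: [-0.0, 0.606, 0.795, 0.0]
force: [0.1, 0.6, -0.5]
grip_width: 0.0008
gripper_force: 0.3
```

>>> servo_tool(
  increments=[
    {"delta_pos": [-0.6, 0, 0.1], "dr": [0, 0, 0], "hand": 0},
    {"delta_pos": [-0.5, 0, 0.3], "dr": [0, 0, 0], "hand": 0},
    {"delta_pos": [-0.4, 0, 0.4], "dr": [0, 0, 0], "hand": 0},
    {"delta_pos": [-0.3, 0, 0.5], "dr": [0, 0, 0], "hand": 0},
  ],
)

```text
clock: 13.58
tcp_pos: [0.5289, -0.1789, 0.1344]
orientation: [0.0, 0.608, 0.794, 0.0]
force: [0.6, -0.4, -0.3]
grip_width: 0.0007
gripper_force: 0.2
```

```bash
python3 -c "
from h import *
to(box(0,-.043,.09))"
```

```text
t 13.58 tcp [ 0.5289 -0.1789  0.1344] psi 1.835 tilt z [ 0.001 -0.    -1.   ] q [ 0.67  0.62 -0.61  1.82  0.45  0.85  0.11] F [ 0.6 -0.4 -0.3] M [ 0.11 -0.15  0.04] w 0.0007
units at psi 1.835 [-0.07 -0.14  1.78] dr z total -0.0
```

>>> servo_tool(
  increments=[
    {"delta_pos": [-0.05, -0.1, 0.4], "dr": [0, 0, 0], "hand": 0},
    {"delta_pos": [0, 0, 0.4], "dr": [0, 0, 0], "hand": 0},
    {"delta_pos": [0, 0, 0.3], "dr": [0, 0, 0], "hand": 0},
    {"delta_pos": [0, 0, 0.2], "dr": [0, 0, 0], "hand": 0},
  ],
)

```text
clock: 13.92
tcp_pos: [0.5256, -0.1787, 0.1013]
orientation: [-0.001, 0.607, 0.795, -0.0]
force: [-0.3, 0.4, -0.0]
grip_width: 0.0
gripper_force: 0.2
```

>>> servo_tool(
  increments=[
    {"delta_pos": [0, 0, 0.15], "dr": [0, 0, 0], "hand": 0},
    {"delta_pos": [0, 0, 0], "dr": [0, 0, 0], "hand": 0},
  ],
)

```text
clock: 14.08
tcp_pos: [0.526, -0.1789, 0.0982]
orientation: [-0.001, 0.607, 0.795, -0.0]
force: [-0.4, -0.2, -0.3]
grip_width: 0.0004
gripper_force: 0.0
```

>>> servo_tool(
  increments=[
    {"delta_pos": [0, 0, 0.15], "dr": [0, 0, 0], "hand": 0},
    {"delta_pos": [0, 0, 0], "dr": [0, 0, 0], "hand": 0},
  ],
)

```text
clock: 14.25
tcp_pos: [0.5268, -0.1794, 0.0953]
orientation: [0.0, 0.607, 0.794, 0.0]
force: [1.1, -0.0, 0.1]
grip_width: 0.0006
gripper_force: 0.1
```

```bash
python3 -c "
from h import *
to(box(0,-.043,.09))"
```

```text
t 14.25 tcp [ 0.5268 -0.1794  0.0953] psi 1.836 tilt z [ 0.001 -0.    -1.   ] q [ 0.64  0.66 -0.57  1.86  0.5   0.77  0.07] F [ 1.1 -0.   0.1] M [ 0.03 -0.12  0.02] w 0.0006
units at psi 1.836 [-0.08 -0.05  0.21] dr z total -0.0
```

>>> servo_tool(
  increments=[
    {"delta_pos": [0, 0, 0.15], "dr": [0, 0, 0], "hand": 0},
    {"delta_pos": [0, 0, 0], "dr": [0, 0, 0], "hand": 0},
  ],
)

```text
clock: 14.42
tcp_pos: [0.5268, -0.1796, 0.0919]
orientation: [0.001, 0.607, 0.794, 0.0]
force: [-0.1, -0.7, 0.1]
grip_width: 0.0
gripper_force: 0.0
```

>>> servo_tool(
  increments=[
    {"delta_pos": [0, 0, 0.15], "dr": [0, 0, 0], "hand": 0},
    {"delta_pos": [0, 0, 0], "dr": [0, 0, 0], "hand": 0},
  ],
)

```text
clock: 14.58
tcp_pos: [0.5261, -0.1797, 0.0873]
orientation: [-0.0, 0.608, 0.794, -0.0]
force: [0.6, -0.0, 0.3]
grip_width: 0.0004
gripper_force: 0.0
```

>>> servo_tool(
  increments=[
    {"delta_pos": [0, 0, 0.1], "dr": [0, 0, 0], "hand": 0},
    {"delta_pos": [0, 0, 0], "dr": [0, 0, 0], "hand": 0},
  ],
)

```text
clock: 14.75
tcp_pos: [0.5265, -0.1797, 0.0859]
orientation: [0.0, 0.608, 0.794, -0.0]
force: [-2.5, 0.0, 7.7]
grip_width: 0.0006
gripper_force: 3.5
```

>>> servo_tool(
  increments=[
    {"delta_pos": [0, 0, 0.1], "dr": [0, 0, 0], "hand": 0},
    {"delta_pos": [0, 0, 0], "dr": [0, 0, 0], "hand": 0},
  ],
)

```text
clock: 14.92
tcp_pos: [0.5267, -0.1798, 0.0855]
orientation: [0.001, 0.608, 0.794, -0.001]
force: [-6.6, 1.1, 25.3]
grip_width: 0.0006
gripper_force: 12.4
```

>>> servo_tool(
  increments=[
    {"delta_pos": [0, 0, -0.3], "dr": [0, 0, 0], "hand": 0},
    {"delta_pos": [0, 0, -1], "dr": [0, 0, 0], "hand": 0},
    {"delta_pos": [0, 0, -1], "dr": [0, 0, 0], "hand": 0},
    {"delta_pos": [0, 0, -1], "dr": [0, 0, 0], "hand": 0},
    {"delta_pos": [0, 0, -1], "dr": [0, 0, 0], "hand": 0},
  ],
)

```text
clock: 15.33
tcp_pos: [0.526, -0.1795, 0.191]
orientation: [-0.0, 0.607, 0.794, 0.0]
force: [0.7, 0.1, 0.8]
grip_width: 0.0007
gripper_force: 0.0
```

>>> servo_tool(
  increments=[
    {"delta_pos": [1, 0, -1], "dr": [0, 0, 0], "hand": 0},
    {"delta_pos": [1, 0, -1], "dr": [0, 0, 0], "hand": 0},
    {"delta_pos": [1, 0, 0], "dr": [0, 0, 0], "hand": 0},
    {"delta_pos": [1, 0, 0], "dr": [0, 0, 0], "hand": 0},
    {"delta_pos": [1, 0, 0], "dr": [0, 0, 0], "hand": 0},
  ],
)

```text
clock: 15.75
tcp_pos: [0.4933, -0.0581, 0.2405]
orientation: [0.0, 0.608, 0.794, 0.0]
force: [-0.3, 0.5, -0.5]
grip_width: 0.0004
gripper_force: 0.0
```

Run:
```python
from h import *
from workcell import ctrl
d=ctrl.read_camera("scene");f=d["frame"][:,:,::-1]
c=f[180:280,275:375]
g=cv2.resize(c,(600,600),interpolation=2)
cv2.imwrite("pics/k6.png",g)
for a in(0,.05,.09):
  for x in(-.01,.01):
    q=[box(x,.075-r*np.cos(a),.111+r*np.sin(a)) for r in(.118,.15)]
    print(a,x,((proj(d,q)-[275,180])*6).round(0).tolist())
print(((proj(d,[box(0,-.0835,.125),box(0,-.0625,.12)])-[275,180])*6).round(0).tolist())
```

```text
0 -0.01 [[217.0, 284.0], [191.0, 342.0]]
0 0.01 [[265.0, 295.0], [241.0, 352.0]]
0.05 -0.01 [[217.0, 274.0], [191.0, 328.0]]
0.05 0.01 [[265.0, 284.0], [240.0, 339.0]]
0.09 -0.01 [[217.0, 265.0], [191.0, 316.0]]
0.09 0.01 [[265.0, 275.0], [240.0, 327.0]]
[[208.0, 338.0], [225.0, 308.0]]
```

View pics/k6.png

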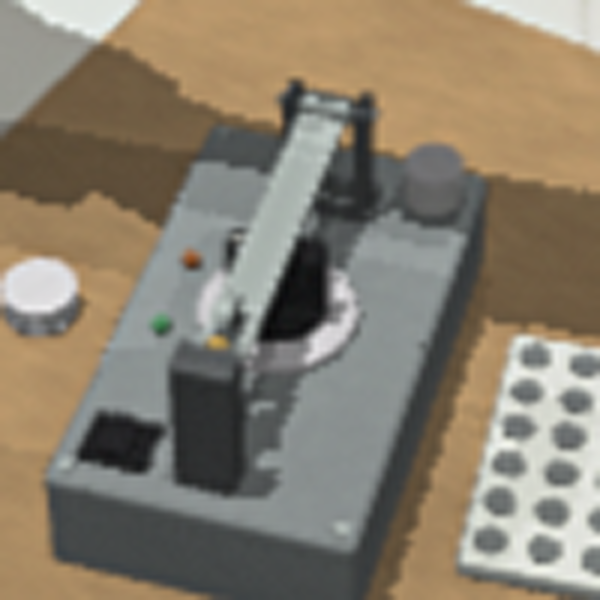

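The strap lies level, with its free end next to the catch post at about (250,350), which matches the predicted closed position of (241,352).

The forces agree. The finger met the strap at a tip height of 111.6 mm, against 111 mm expected when home. It also took 25 N without giving, well above the 7 N needed to pass the catch. The arm is clear, so I'm handing in.

```bash
python3 -c "
from workcell import ctrl
print(ctrl.hand_in())"
```

```text
the job is handed in; nothing more can be done
None
```

The job is handed in: I turned the knob anticlockwise onto its end stop, then closed the hasp and pressed it to its home height behind the spring catch, and left the arm clear; no verdict came back.

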